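# Time the pulley and hold the belt tensioner wound back

## Task

Make the belt drive ready for its belt: first turn the large toothed timing pulley by its bar so that its pointer faces the wedge mark on the plate, then swing the spring-loaded tensioner arm by its roller, away from its rest pin, all the way to its stop. Finish while still holding the roller there with the fingers, arm wound fully to the stop and pulley still on its mark; do not let go, and leave the other things on the bench where they are.

Things in the scene. Friction and masses are not known exactly. Their poses are not given: they have to be found in the camera images.
- drive_plate: Grey-painted metal plate fixed on the bench, 220 (x) x 340 (y) x 12 mm, with the drive. Origin: centre of its underside; z up. In its frame (mm): pulley axis (-40, -105); tensioner pivot (35, 115); roller (-20, 20) at rest, (75, 13) at the stop; a small fixed pulley (dia 54, top 45 up) at (-60, 125) plays no part. Two dia 12 pins, 34 high, stand by the arm 52 from the pivot: rest and stop.
- timing_pulley (a joint): Turn of the large timing pulley about its upright axis (rad), counter-clockwise from above positive; 0 = pointer exactly at the mark (along the plate's +x), within 0.12 faces it. Starts between -1.4 and -0.5. Stiff (0.06 N m friction), stays where it is left. Disc dia 90, top 34 mm above the bench.
- tang (a point): Point on the pulley's axis, 56 mm above the bench, in the upright bar on top of the pulley. The bar is 44 long x 14 thick, from 34 to 63 mm above the bench; its length runs along the pointer, so fingers close on it across the pointer. x axis: along the pointer.
- pointer_tip (a point): Outer tip of the pulley's pointer, a flat dark finger 9 mm wide lying on the disc and sticking out 10 mm past its rim; 55 mm from the axis, 35.5 mm above the bench.
- mark (a point): Sharp end, at its top, of the wedge mark: a small fixed steel post 8 to 11 mm wide, top 32 mm above the bench, 60 mm from the pulley's axis.
- tension_arm (a joint): Angle of the tensioner arm about its upright pivot (rad): 0 = at rest, 0.9 = at its stop, above 0.84 counts as at the stop; grows counter-clockwise from above (the roller travels along about the plate's +x, away from the robot). A spring drives it back to 0: about 3 N at the roller at rest, 8 N at the stop; let go, it springs back.
- pivot (a point): On the axis of the tensioner's pivot (dia 50), 44 mm above the bench; its bolt head tops out at 50 mm. The roller's axis is 110 mm from it; the arm is a flat bar 22 mm wide, top 34 mm above the bench.
- roller: Grey plastic roller at the free end of the tensioner arm, dia 32 x 28 tall, upright; origin at the centre of its underside, 36 mm above the bench, top at 64 mm (a 3 mm axle end above it is only seen). Spins freely on its axle, so it can be pinched from above or pushed.
- cap: Bystander: white plastic cup-shaped cap, dia 68 x 30 mm, loose on the bench; origin under its centre. Leave it.
- black_ring: Bystander: black ring, dia 72 x 18 mm, loose on the bench; origin under its centre. Leave it.
- wrench: Bystander: steel wrench, 180 mm long, lying loose on the bench; origin at the underside of its middle. Leave it.
- pipe_stub: Bystander: grey solid pipe stub, dia 40 x 60 mm, standing loose on the bench; origin under its centre. Leave it.

How it is judged:
On the way, in this order (a step that is already met when the one before it is completed fails the run):
1. the pulley's pointer faces the mark (value of joint timing_pulley between -0.12 and 0.12 rad), for 0.2 s.
2. the tensioner arm is held at its stop by the fingers on its roller (all of step 1 and value of joint tension_arm above 0.84 rad and contact force between the fingers and roller above 2 N), for 0.3 s.
At the end, for the whole second after the job is handed in: The fingers hold the roller (contact force over 2 N) with the tensioner arm still and at its stop (joint above 0.84 of 0.9 rad), and the pulley's pointer within 0.12 rad of the mark, while the program ends and for the second after (all of step 2 and velocity of joint tension_arm between -0.1 and 0.1 rad/s); the arm keeps its last pose, push and grip.
It fails at once if the cap is shifted by more than 30 mm (distance of cap from where it was at the start of the episode above 0.03 m).
It fails at once if the black ring is shifted by more than 30 mm (distance of black_ring from where it was at the start of the episode above 0.03 m).
It fails at once if the wrench is shifted by more than 30 mm (distance of wrench from where it was at the start of the episode above 0.03 m).
It fails at once if the pipe stub is shifted by more than 30 mm (distance of pipe_stub from where it was at the start of the episode above 0.03 m).
It also fails if it takes over 45 s, if anything falls off the work surface, if the arm or the gripper's body presses on something with over 40 N, if the wrist force passes 120 N, or if a joint passes its speed limit or range.

## Robot

A 7-joint arm with a two-finger parallel gripper is mounted at the origin on the work surface. World frame = base frame: x ahead of the robot, y to its left, z up, the work surface at z = 0. Lengths are in m, angles in rad, forces in N, time in s.
With the tool pointing down it reaches from about 0.35 to 0.9 m from the base axis. Payload 7.2 kg.
Tool frame: the origin (TCP) lies midway between the tips of the shut fingers; the grasp point (between the pads) lies 19 mm behind it; y points along the fingers, x is the direction in which the jaws open and shut, and the axes are right-handed (so a half turn about y gives the same grasp; the last joint's range is limited). The gripper opens to 85 mm and grips with 20 to 120 N. Pads are 22 mm wide; open, the fingers measure 114 mm over their backs; the gripper's body (76 mm by 85 mm) begins 54 mm behind the grasp point. The pads swing forward as they close: fully open they stand 13 mm farther back than shut.
Start: joints at [-1.295, 0.411, -0.013, 1.596, 0.006, 1.134, -0.082], TCP at [0.211, 0.588, 0.231] pointing down, gripper open.
Joint ranges: [-2.95, 2.95], [-0.29, 1.99], [-1.47, 1.44], [0.14, 2.54], [-1.03, 4.17], [0.13, 1.85], [-2.86, 2.86]. Speed limits (rad/s): [2.39, 2.39, 3.01, 3.01, 3.14, 3.14, 3.14].

## Interface

Orientations are given as a unit quaternion [x, y, z, w].
In Python, from workcell import * gives the robot as it stands. The module is installed in compiled form; this text tells all that it offers.
- The arm moves only by the tool step_arm, never from a script. Its argument "targets" is a list of rows, each an object with "offset": the shift along the tool's x, y, z in mm, a list of three; "angular": the turn, a rotation vector about the tool's x, y, z in degrees, a list of three; "jaw": the opening in per cent of the stroke, from 0 (shut) to 100 (fully open). In form: [{"offset": [dx, dy, dz], "angular": [wx, wy, wz], "jaw": jaw}, ...]. A call has 1 to 12 rows; each row shifts and turns the pose as measured when the row begins, along the tool's axes as they then stand; what a row does not reach is not made up. A row lasts 1/10 s, in which the tool goes at most 50 mm and 8.59 degrees, less where a joint would pass 70% of its speed; a pose out of reach is approached as far as the arm can. A call with a gripper value outside its range is refused whole. The fingers move at their own pace and stop on an object; "force" is the grip in N (left out, the last holds). Time passes only in rows, so rows that do not move let the fingers close. It gives the time, the measured TCP pose, the force and the opening at its end, in the units of the state.
- get_obs(): the state, without advancing time (a new reading comes with each control period).
- grab_frame(name): name is "scene" or "top" or "wrist"; returns the picture (400x640x3 uint8, red, green, blue); there is no depth.
- camera_params(name): a dict with "camera_matrix" (3x3 intrinsics, pixels), "world_from_camera" (4x4, takes a point from camera to world coordinates); the wrist camera has in their place "mount" (4x4, takes a point from camera to tool coordinates, whose origin is the TCP and whose axes are the tool frame's). Camera axes: x right, y up, looking along -z (the intrinsics and any distortion apply to the point x, -y, -z); pixel columns grow to the right and rows downward; lengths in m; the calibration is good to about 2 mm. A picture is of the moment at which its call begins: read the wrist's pose just before it. camera_params takes no time and is no camera call.
- job_done(): hands the job in, once; it reports no verdict.
The state is a dict: "t": time; "joint_pos": joint angles; "qd": joint speeds; "joint_efforts": joint torques, N m; "tool_pos": TCP position; "orientation": TCP orientation; "ft_force": force on the tool from outside, world axes, zero at the start; "ft_torque": the same for the moment, N m; "finger_gap": opening from 0.0 (shut) to 1.0 (fully open).
Only numpy, scipy, OpenCV 4.12 (cv2) and the standard library are available. Lean on these libraries where they do the work, as an engineer would, in place of code of your own. Each camera call takes 0.05 s, during which the arm holds its last target.

## Working session

There is one attempt and no reset: what is moved stays moved. The work goes in short steps, Python scripts to look and compute and a tool call to move; the robot and the scene stay as the last step left them, time stands still between calls to the robot, and variables do not carry over. Pictures are saved under pics/ and viewed, and the job is handed in when it is done.

Besides the shell and the picture viewer there is one more tool, called as a command line: name --argument value ..., lists and objects as JSON in quotes. step_arm: Moves the arm, as the interface text tells. Its arguments: {"type":"object","properties":{"targets":{"type":"array"},"force":{"type":"number"}},"required":["targets"]}

```bash
mkdir -p pics; python3 - <<'E'
from workcell import *
import cv2,numpy as np
o=get_obs();print(o)
for n in ("scene","top"):
    cv2.imwrite(f"pics/{n}0.png",grab_frame(n)[:,:,::-1])
for n in ("scene","top","wrist"):print(n,camera_params(n))
E
```

```text
{'t': 0.0, 'joint_pos': array([-1.29518862,  0.41195267, -0.01271924,  1.59704281,  0.00559534,
        1.13430825, -0.08216823]), 'qd': array([ 0.00025286,  0.0011523 , -0.00143642,  0.00085535,  0.00150964,
       -0.00213859, -0.00110388]), 'joint_efforts': array([ 1.75608457e-04, -6.00632644e+01,  6.81790430e-01, -2.99411201e+01,
        1.36875283e-02,  1.06352015e-02,  1.08833885e-05]), 'tool_pos': array([0.21053672, 0.58793946, 0.23042066]), 'orientation': array([ 0.57851963,  0.40665818, -0.40757926, -0.57777444]), 'ft_force': array([ 0.81704095,  0.06164666, -0.12245436]), 'ft_torque': array([ 0.01863751,  0.04388762, -0.0085212 ]), 'finger_gap': 1.0010488855043063}
scene {'camera_matrix': array([[412.11418451,   0.        , 319.73039897],
       [  0.        , 412.11418451, 202.73006679],
       [  0.        ,   0.        ,   1.        ]]), 'world_from_camera': array([[ 7.34366945e-01, -4.48206933e-01,  5.09721233e-01,
         1.06032367e+00],
       [ 6.78752637e-01,  4.84687683e-01, -5.51699835e-01,
        -4.49216959e-01],
       [ 2.20087527e-04,  7.51124753e-01,  6.6
[... 399 characters left out ...]
84604, -0.00983315,  0.01453318,  0.06028853],
       [ 0.0131256 ,  0.13057005,  0.9913522 ,  1.23313215],
       [ 0.        ,  0.        ,  0.        ,  1.        ]])}
wrist {'camera_matrix': array([[279.91218118,   0.        , 320.25410696],
       [  0.        , 279.91218118, 202.51964367],
       [  0.        ,   0.        ,   1.        ]]), 'mount': array([[ 9.99999011e-01,  1.34900851e-03, -3.97986650e-04,
        -3.96205996e-04],
       [-8.16167503e-04,  3.26120086e-01, -9.45327998e-01,
        -1.43093912e-01],
       [-1.14546408e-03,  9.45327387e-01,  3.26120865e-01,
         8.48936130e-02],
       [ 0.00000000e+00,  0.00000000e+00,  0.00000000e+00,
         1.00000000e+00]])}
```

View images.

View pics/scene0.png

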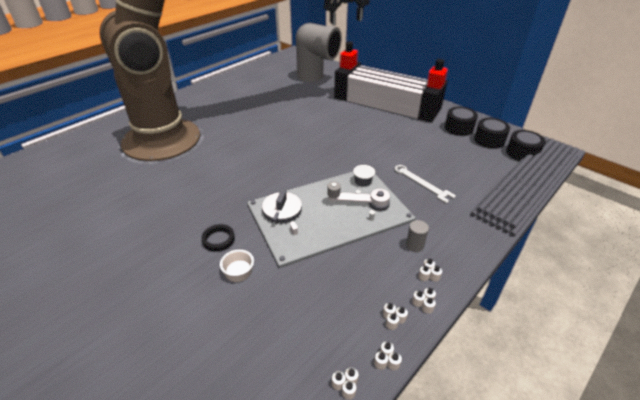

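View pics/top0.png

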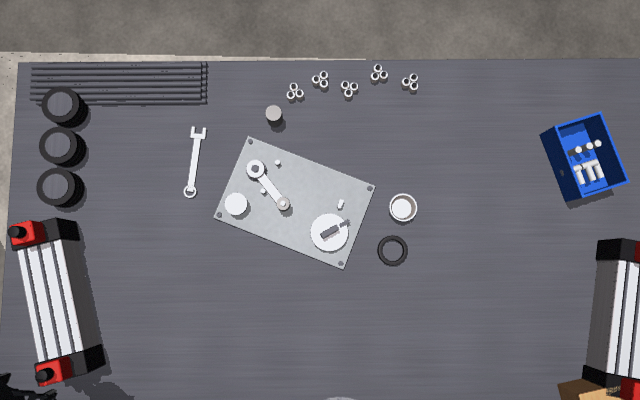

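Top view: plate tilted, pulley at about (329,233), roller at (283,203), pivot (256,169), mark at about (340,204). I'll enlarge.

```bash
python3 - <<'E'
import cv2
a=cv2.imread("pics/top0.png")[125:280,205:385]
cv2.imwrite("pics/top0c.png",cv2.resize(a,None,fx=4.3,fy=3.8*1,interpolation=cv2.INTER_CUBIC)) if 0 else cv2.imwrite("pics/top0c.png",cv2.resize(a,(720,620)[:2] if 0 else (688,592),interpolation=cv2.INTER_CUBIC))
E
cat > h.py <<'E'
import numpy as np
from workcell import *
from scipy.spatial.transform import Rotation as R
def ray(n,uv,z):
    p=camera_params(n);K=p["camera_matrix"]
    if n=="wrist":
        o=get_obs();T=np.eye(4);T[:3,:3]=R.from_quat(o["orientation"]).as_matrix();T[:3,3]=o["tool_pos"];M=T@p["mount"]
    else: M=p["world_from_camera"]
    d=np.array([(uv[0]-K[0,2])/K[0,0],-(uv[1]-K[1,2])/K[1,1],-1.]);d=M[:3,:3]@d;c=M[:3,3]
    return c+d*(z-c[2])/d[2]
def proj(n,P):
    p=camera_params(n);K=p["camera_matrix"]
    if n=="wrist":
        o=get_obs();T=np.eye(4);T[:3,:3]=R.from_quat(o["orientation"]).as_matrix();T[:3,3]=o["tool_pos"];M=T@p["mount"]
    else: M=p["world_from_camera"]
    q=M[:3,:3].T@(np.asarray(P,float)-M[:3,3])
    return np.array([K[0,2]+K[0,0]*q[0]/-q[2],K[1,2]+K[1,1]*q[1]/q[2]])
E
```

```text
(no output)
```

View pics/top0c.png

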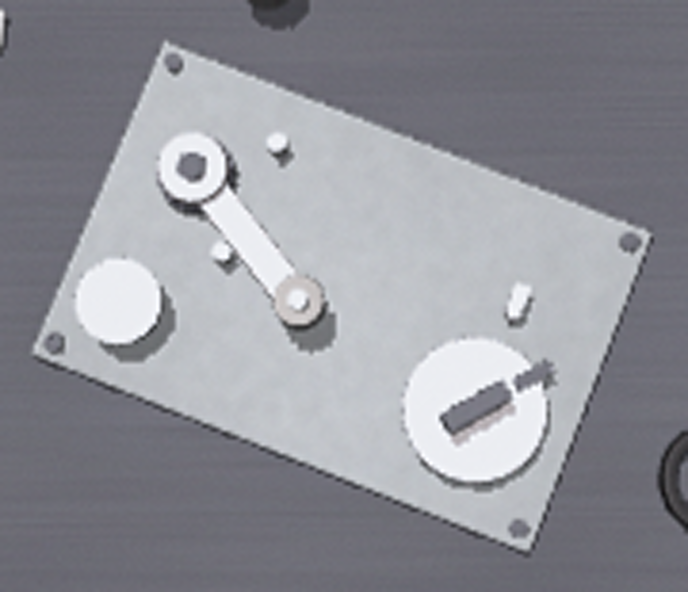

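```bash
python3 - <<'E'
from h import *
f=lambda u,v,z: ray("top",(205+(u+.5)/3.822-.5,125+(v+.5)/3.819-.5),z)
C=[f(*c,.012) for c in((165,42),(652,235),(530,550),(35,353))]
loc=np.array([[.11,.17],[.11,-.17],[-.11,-.17],[-.11,.17]])
C=np.array(C)[:,:2]
m=C.mean(0);a=loc;b=C-m
th=np.arctan2((a[:,0]*b[:,1]-a[:,1]*b[:,0]).sum(),(a*b).sum())
Rm=np.array([[np.cos(th),-np.sin(th)],[np.sin(th),np.cos(th)]])
print("center",m,"yaw",np.degrees(th),"res mm",(b-a@Rm.T)*1e3)
W=lambda x,y:m+Rm@np.array([x,y])/1e3
for n,(u,v,z),l in [("pulley",(476,410,.034),(-40,-105)),("bar",(476,407,.063),(-40,-105)),("roller",(298,299,.067),(-20,20)),("pivot",(191,165,.05),(35,115)),("tip",(552,372,.0355),None),("mark",(518,300,.032),(20,-105)),("rstop",None,(75,13))]if 0 else [("pulley",(476,410,.034),(-40,-105)),("bar",(476,407,.063),(-40,-105)),("roller",(298,299,.067),(-20,20)),("pivot",(191,165,.05),(35,115)),("mark",(516,310,.032),(20,-105)),("tip",(552,372,.0355),(-40,-105))]:
    print(n,f(u,v,z)[:2],W(*l))
print("stop",W(75,13))
p=W(-40,-105);t=f(552,372,.0355)[:2];d=t-p
print("pointer",np.degrees(np.arctan2(d[1],d[0])),np.linalg.norm(d),"rel",np.degrees(np.arctan2(d[1],d[0])-th))
e=f(449,427,.063)-f(502,392,.063) # bar ends
e=f(510,390,.063)-f(442,425,.063);print("bar dir",np.degrees(np.arctan2(e[1],e[0])),np.linalg.norm(e))
o=get_obs();M=R.from_quat(o["orientation"]).as_matrix();print(M.round(3))
E
```

```text
center [0.58276786 0.09704984] yaw -22.304186956765182 res mm [[-1.42409207 -0.10252814]
 [-1.86619339  2.22877755]
 [ 2.53191876  0.61895207]
 [ 0.75836669 -2.74520148]]
pulley [0.50571467 0.01551256] [0.50591058 0.01508668]
bar [0.50561992 0.01656867] [0.50591058 0.01508668]
roller [0.57220384 0.12394805] [0.57185469 0.12314396]
pivot [0.65900967 0.19111611] [0.65879446 0.19016244]
mark [ 0.56826051 -0.01054618] [ 0.5614215  -0.00768474]
tip [ 0.52876242 -0.03207043] [0.50591058 0.01508668]
stop [0.65709031 0.08061293]
pointer -64.14566046642378 0.05240228749046937 rel -41.841473509658584
bar dir -63.41301182032599 0.04644434656518469
[[ 0.337 -0.    -0.941]
 [ 0.941 -0.001  0.337]
 [-0.001 -1.    -0.   ]]
```

step_arm --targets '[{"offset": [-31, 3, -33], "angular": [0, 0, 0], "jaw": 100}, {"offset": [-31, 3, -33], "angular": [0, 0, 0], "jaw": 100}, {"offset": [-31, 3, -33], "angular": [0, 0, 0], "jaw": 100}, {"offset": [-31, 3, -33], "angular": [0, 0, 0], "jaw": 100}, {"offset": [-31, 3, -33], "angular": [0, 0, 0], "jaw": 100}, {"offset": [-31, 3, -33], "angular": [0, 0, 0], "jaw": 100}, {"offset": [-31, 3, -33], "angular": [0, 0, 0], "jaw": 100}, {"offset": [-31, 3, -33], "angular": [0, 0, 0], "jaw": 100}, {"offset": [-31, 3, -33], "angular": [0, 0, 0], "jaw": 100}, {"offset": [-31, 3, -33], "angular": [0, 0, 0], "jaw": 100}, {"offset": [0, 0, 0], "angular": [0, 8, 0], "jaw": 100}, {"offset": [0, 0, 0], "angular": [0, 8, 0], "jaw": 100}]'

```text
t: 1.3
tool_pos: [0.4213, 0.1675, 0.1954]
orientation: [0.63, 0.32, -0.325, -0.629]
ft_force: [-0.4, 1.1, -0.5]
finger_gap: 1.005
```

```bash
cat >> h.py <<'E'
def need(pos,jawdeg):
    o=get_obs();M=R.from_quat(o["orientation"]).as_matrix()
    ja=np.degrees(np.arctan2(M[1,0],M[0,0]))
    dw=np.asarray(pos)-o["tool_pos"]
    print("t",o["t"],"tcp",o["tool_pos"].round(4),"jaw",ja.round(2),"tilt",(M[:,1]).round(4),"wy needed",round(-(jawdeg-ja),2))
    print("off now axes",(M.T@dw*1e3).round(1))
    a=np.radians(jawdeg);N=np.array([[np.cos(a),0,-np.sin(a)],[np.sin(a),0,np.cos(a)],[0,-1,0]])
    print("off in final axes",(N.T@dw*1e3).round(1), "F",o["ft_force"].round(1),"gap",round(o["finger_gap"],3),"q7",o["joint_pos"][6].round(2))
E
python3 -c "
from h import *
need((.5058,.0155,.15),26.3)"
```

```text
t 1.3 tcp [0.4213 0.1675 0.1954] jaw 54.23 tilt [-0.0048 -0.0043 -1.    ] wy needed 27.93
off now axes [ -73.6   45.7 -157.5]
off in final axes [   8.5   45.4 -173.7] F [-0.4  1.1 -0.5] gap 1.005 q7 0.51
```

step_arm --targets '[{"offset": [0, 0, 0], "angular": [0, 8, 0], "jaw": 100}, {"offset": [0, 0, 0], "angular": [0, 8, 0], "jaw": 100}, {"offset": [0, 0, 0], "angular": [0, 8, 0], "jaw": 100}, {"offset": [0, 0, 0], "angular": [0, 4, 0], "jaw": 100}, {"offset": [2, 11, -43], "angular": [0, 0, 0], "jaw": 100}, {"offset": [2, 11, -43], "angular": [0, 0, 0], "jaw": 100}, {"offset": [2, 11, -43], "angular": [0, 0, 0], "jaw": 100}, {"offset": [2, 11, -43], "angular": [0, 0, 0], "jaw": 100}, {"offset": [0, 0, 0], "angular": [0, 0, 0], "jaw": 100}]'

```text
t: 2.2
tool_pos: [0.5019, 0.0092, 0.149]
orientation: [0.692, 0.15, -0.155, -0.689]
ft_force: [0.2, -0.4, -0.4]
finger_gap: 1.003
```

```bash
python3 -c "
from h import *
import cv2
need((.5058,.0155,.042),26.3)
print(proj('wrist',(.5058,.0155,.063)),proj('wrist',(.5295,-.0328,.0355)))
cv2.imwrite('pics/w1.png',grab_frame('wrist')[:,:,::-1])"
```

```text
t 2.2 tcp [0.5019 0.0092 0.149 ] jaw 24.9 tilt [-0.0056 -0.0054 -1.    ] wy needed -1.4
off now axes [  7.  106.9   4.4]
off in final axes [  6.3 107.    4. ] F [ 0.2 -0.4 -0.4] gap 1.003 q7 0.48
[329.04374485 203.8244478 ] [329.06974719 244.51466022]
```

View pics/w1.png

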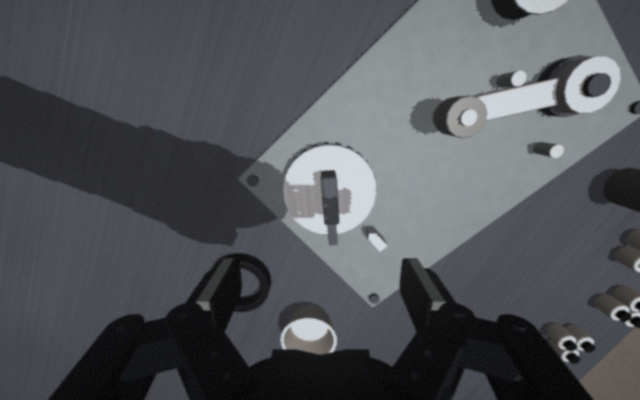

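```bash
python3 -c "
from h import *
import cv2
a=cv2.imread('pics/w1.png')[130:260,260:410]
cv2.imwrite('pics/w1c.png',cv2.resize(a,None,fx=4,fy=4,interpolation=cv2.INTER_CUBIC))
for P in [(.5058,.0155,.034),(.5058,.0155,.063)]:print(proj('wrist',P))
d=np.array([np.cos(np.radians(-63.7)),np.sin(np.radians(-63.7)),0])
for s in(-.022,.022):
  print(proj('wrist',np.array((.5058,.0155,.063))+s*d))
print([proj('wrist',np.array((.5058,.0155,.034))+.045*np.array([np.cos(t),np.sin(t),0])).round() for t in np.radians([26,116,206,296])])
"
```

```text
[328.00842433 196.83424558]
[328.65928009 207.05443133]
[328.30065953 182.59072831]
[328.99740859 230.12024598]
[array([375., 196.]), array([328., 150.]), array([282., 198.]), array([328., 239.])]
```

View pics/w1c.png

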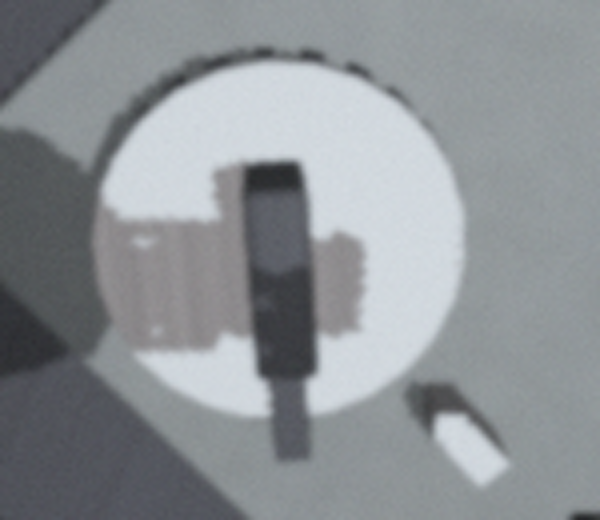

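```bash
python3 -c "
from h import *
need((.5063,.0168,.042),28)
"
```

```text
t 2.25 tcp [0.501  0.0119 0.1492] jaw 25.02 tilt [-0.0066 -0.0038 -1.    ] wy needed -2.98
off now axes [  7.7 107.1   2.3]
off in final axes [  7.  107.2   1.8] F [-1.2  0.4 -0.2] gap 0.996 q7 0.47
```

step_arm --targets '[{"offset": [7, 20, 2], "angular": [0, -3, 0], "jaw": 100}, {"offset": [0, 20, 0], "angular": [0, 0, 0], "jaw": 60}, {"offset": [0, 15, 0], "angular": [0, 0, 0], "jaw": 60}, {"offset": [0, 0, 0], "angular": [0, 0, 0], "jaw": 60}, {"offset": [0, 0, 0], "angular": [0, 0, 0], "jaw": 60}]'

```text
t: 2.75
tool_pos: [0.5049, 0.0217, 0.0931]
orientation: [-0.685, -0.17, 0.176, 0.686]
ft_force: [0.3, 0.1, -0.2]
finger_gap: 0.597
```

```bash
python3 -c "
from h import *
import cv2
need((.5063,.0168,.042),28)
print(proj('wrist',(.5063,.0168,.063)))
cv2.imwrite('pics/w2.png',grab_frame('wrist')[:,:,::-1])"
```

```text
t 2.75 tcp [0.5049 0.0217 0.0931] jaw 28.35 tilt [-0.0079 -0.001  -1.    ] wy needed 0.35
off now axes [-0.7 51.1 -5.1]
off in final axes [-1.1 51.1 -5. ] F [ 0.3  0.1 -0.2] gap 0.597 q7 0.56
[320.20513714 243.54581375]
```

View pics/w2.png

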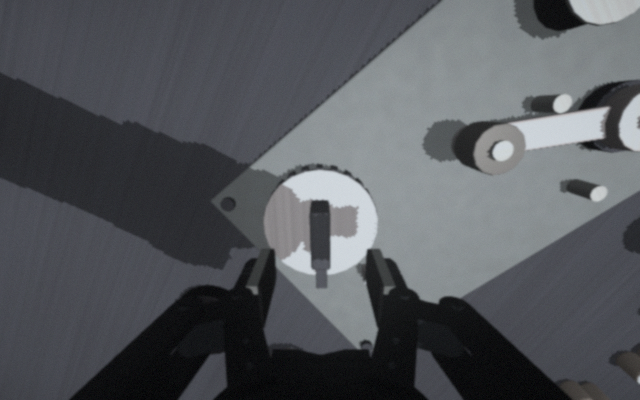

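step_arm --targets '[{"offset": [0, 15, -1], "angular": [0, 0, 0], "jaw": 50}, {"offset": [0, 15, -1], "angular": [0, 0, 0], "jaw": 50}, {"offset": [0, 14, 0], "angular": [0, 0, 0], "jaw": 50}, {"offset": [0, 7, 0], "angular": [0, 0, 0], "jaw": 50}, {"offset": [0, 0, 0], "angular": [0, 0, 0], "jaw": 50}]' --force 30

```text
t: 3.3
tool_pos: [0.5086, 0.023, 0.0458]
orientation: [-0.685, -0.175, 0.174, 0.686]
ft_force: [-0.4, 0.2, 0.3]
finger_gap: 0.504
```

```bash
python3 -c "
from h import *
need((.5063,.0168,.042),28)
"
```

```text
t 3.3 tcp [0.5086 0.023  0.0458] jaw 28.52 tilt [ 4.0e-04  2.2e-03 -1.0e+00] wy needed 0.52
off now axes [-5.   3.8 -4.4]
off in final axes [-5.   3.8 -4.4] F [-0.4  0.2  0.3] gap 0.504 q7 0.6
```

step_arm --targets '[{"offset": [-4, 3, -3], "angular": [0, 0, 0], "jaw": 50}, {"offset": [0, 0, 0], "angular": [0, 0, 0], "jaw": 50}]'

```text
t: 3.5
tool_pos: [0.5071, 0.0184, 0.044]
orientation: [-0.685, -0.175, 0.173, 0.686]
ft_force: [0.3, -0.4, -0.3]
finger_gap: 0.503
```

```bash
python3 -c "
from h import *
import cv2
need((.5063,.0168,.042),28)
cv2.imwrite('pics/w3.png',grab_frame('wrist')[:,:,::-1])"
```

```text
t 3.5 tcp [0.5071 0.0184 0.044 ] jaw 28.55 tilt [ 0.002   0.0026 -1.    ] wy needed 0.55
off now axes [-1.5  2.  -1.1]
off in final axes [-1.5  2.  -1.1] F [ 0.3 -0.4 -0.3] gap 0.503 q7 0.61
```

View pics/w3.png

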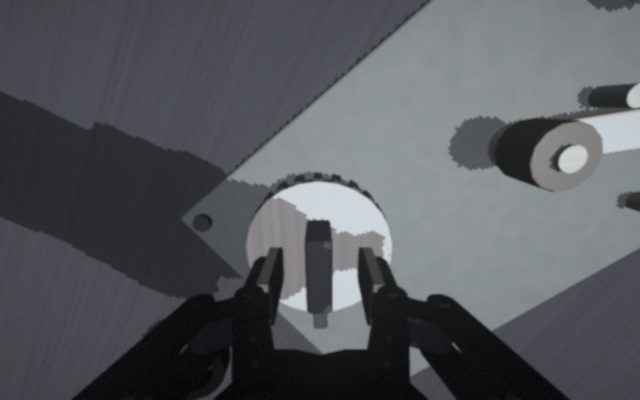

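step_arm --targets '[{"offset": [-1, 1, 0], "angular": [0, 0, 0], "jaw": 30}, {"offset": [0, 0, 0], "angular": [0, 0, 0], "jaw": 10}, {"offset": [0, 0, 0], "angular": [0, 0, 0], "jaw": 10}, {"offset": [0, 0, 0], "angular": [0, 0, 0], "jaw": 10}, {"offset": [0, 0, 0], "angular": [0, 0, 0], "jaw": 10}, {"offset": [0, 0, 0], "angular": [0, 0, 0], "jaw": 10}]' --force 30

```text
t: 4.15
tool_pos: [0.5064, 0.018, 0.0441]
orientation: [-0.684, -0.175, 0.173, 0.686]
ft_force: [-0.2, -0.4, 0.1]
finger_gap: 0.155
```

```bash
python3 -c "
from h import *
need((.5063,.0168,.042),28)
print(get_obs()['ft_torque'])"
```

```text
t 4.15 tcp [0.5064 0.018  0.0441] jaw 28.52 tilt [ 0.0028  0.0031 -1.    ] wy needed 0.52
off now axes [-0.7  2.1 -1. ]
off in final axes [-0.7  2.1 -1. ] F [-0.2 -0.4  0.1] gap 0.155 q7 0.61
[-0.11225806  0.13527633  0.01717217]
```

step_arm --targets '[{"offset": [0, 0, 0], "angular": [0, -4, 0], "jaw": 5}, {"offset": [0, 0, 0], "angular": [0, -5, 0], "jaw": 5}, {"offset": [0, 0, 0], "angular": [0, -5, 0], "jaw": 5}, {"offset": [0, 0, 0], "angular": [0, -5, 0], "jaw": 5}, {"offset": [0, 0, 0], "angular": [0, 0, 0], "jaw": 5}]' --force 40

```text
t: 4.65
tool_pos: [0.5062, 0.0179, 0.0441]
orientation: [-0.645, -0.29, 0.288, 0.646]
ft_force: [0.3, -0.2, -0.1]
finger_gap: 0.154
```

```bash
python3 -c "
from h import *
need((.5063,.0168,.042),67.7)
print(get_obs()['ft_torque'])"
```

```text
t 4.65 tcp [0.5062 0.0179 0.0441] jaw 48.19 tilt [ 0.0021  0.0028 -1.    ] wy needed -19.51
off now axes [-0.8  2.1 -0.8]
off in final axes [-1.   2.1 -0.5] F [ 0.3 -0.2 -0.1] gap 0.154 q7 0.89
[-0.00988656  0.1512895   0.04925158]
```

step_arm --targets '[{"offset": [0, 0, 0], "angular": [0, -5, 0], "jaw": 5}, {"offset": [0, 0, 0], "angular": [0, -5, 0], "jaw": 5}, {"offset": [0, 0, 0], "angular": [0, -5, 0], "jaw": 5}, {"offset": [0, 0, 0], "angular": [0, -4, 0], "jaw": 5}, {"offset": [0, 0, 0], "angular": [0, 0, 0], "jaw": 5}, {"offset": [0, 0, 0], "angular": [0, 0, 0], "jaw": 5}, {"offset": [0, 0, 0], "angular": [0, 0, 0], "jaw": 5}]'

```text
t: 5.35
tool_pos: [0.5061, 0.0177, 0.0441]
orientation: [-0.59, -0.39, 0.388, 0.591]
ft_force: [-0.5, -1.5, 0.9]
finger_gap: 0.151
```

```bash
python3 -c "
from h import *
import cv2
need((.5063,.0168,.042),67.7)
for n in ('wrist','top'):
  cv2.imwrite(f'pics/{n}4.png',grab_frame(n)[:,:,::-1])
a=cv2.imread('pics/top4.png')[125:280,205:385]
cv2.imwrite('pics/top4c.png',cv2.resize(a,(688,592),interpolation=cv2.INTER_CUBIC))"
```

```text
t 5.35 tcp [0.5061 0.0177 0.0441] jaw 66.74 tilt [ 0.0013  0.003  -1.    ] wy needed -0.96
off now axes [-0.7  2.1 -0.6]
off in final axes [-0.7  2.1 -0.6] F [-0.5 -1.5  0.9] gap 0.151 q7 1.15
```

View pics/wrist4.png

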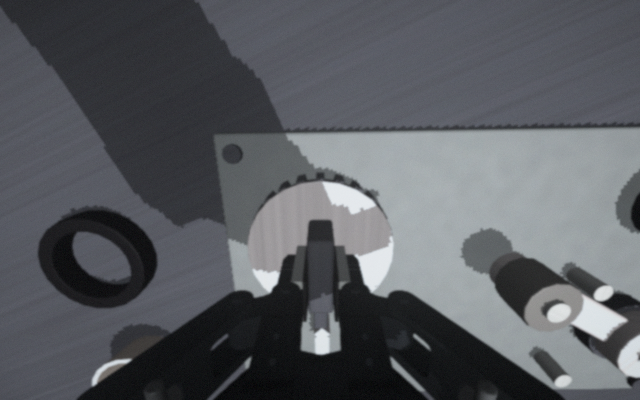

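View pics/top4c.png

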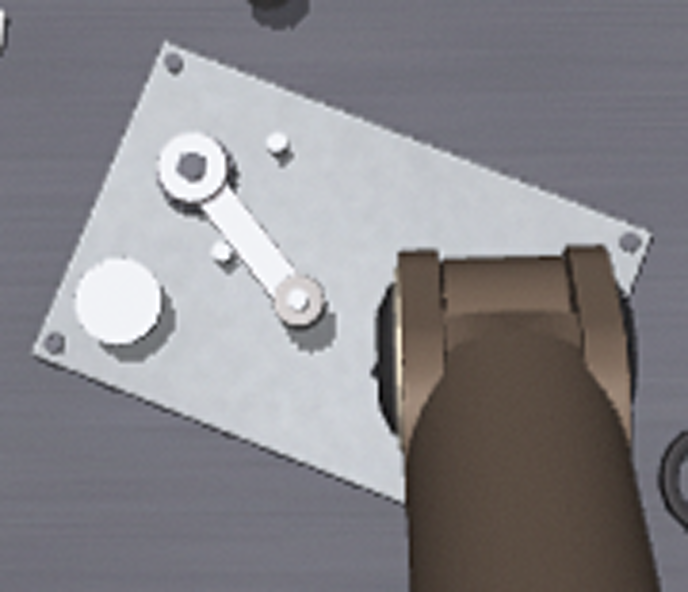

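step_arm --targets '[{"offset": [0, 0, 0], "angular": [0, -1, 0], "jaw": 5}, {"offset": [0, 0, 0], "angular": [0, 0, 0], "jaw": 5}, {"offset": [0, 0, 0], "angular": [0, 0, 0], "jaw": 5}, {"offset": [0, 0, 0], "angular": [0, 0, 0], "jaw": 40}, {"offset": [0, 0, 0], "angular": [0, 0, 0], "jaw": 60}, {"offset": [0, 0, 0], "angular": [0, 0, 0], "jaw": 60}, {"offset": [0, 0, 0], "angular": [0, 0, 0], "jaw": 60}, {"offset": [0, -15, 0], "angular": [0, 0, 0], "jaw": 60}, {"offset": [0, -30, 0], "angular": [0, 0, 0], "jaw": 60}, {"offset": [0, -30, 0], "angular": [0, 0, 0], "jaw": 60}, {"offset": [0, -20, 0], "angular": [0, 0, 0], "jaw": 60}, {"offset": [0, 0, 0], "angular": [0, 0, 0], "jaw": 60}]'

```text
t: 6.65
tool_pos: [0.5061, 0.0177, 0.1419]
orientation: [-0.586, -0.395, 0.393, 0.588]
ft_force: [0.7, 0.0, -0.6]
finger_gap: 0.603
```

```bash
python3 -c "
from h import *
import cv2
need((.5725,.1238,.15),67.7)
for P in [(.5063,.0168,.034),(.5725,.1238,.067),(.659,.191,.05)]:print(proj('wrist',P))
cv2.imwrite('pics/w5.png',grab_frame('wrist')[:,:,::-1])
a=cv2.imread('pics/w5.png')[120:270,240:400]
cv2.imwrite('pics/w5c.png',cv2.resize(a,None,fx=4,fy=4,interpolation=cv2.INTER_CUBIC))"
```

```text
t 6.65 tcp [0.5061 0.0177 0.1419] jaw 67.76 tilt [ 8.0e-04  2.8e-03 -1.0e+00] wy needed 0.06
off now axes [123.3  -7.8 -21.3]
off in final axes [123.3  -8.1 -21.2] F [ 0.7  0.  -0.6] gap 0.603 q7 1.13
[319.41180792 201.37884395]
[463.58405769 236.21694082]
[542.33676267 278.6968172 ]
```

View pics/w5.png

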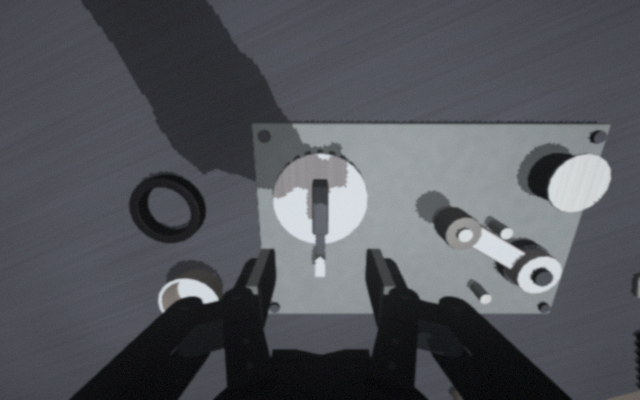

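View pics/w5c.png

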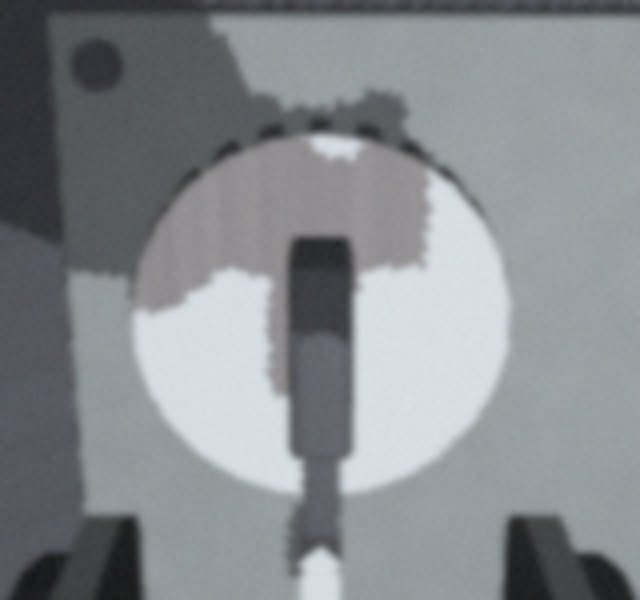

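step_arm --targets '[{"offset": [0, -5, 0], "angular": [0, 8, 0], "jaw": 80}, {"offset": [0, 0, 0], "angular": [0, 8, 0], "jaw": 80}, {"offset": [0, 0, 0], "angular": [0, 8, 0], "jaw": 80}, {"offset": [0, 0, 0], "angular": [0, 8, 0], "jaw": 80}, {"offset": [0, 0, 0], "angular": [0, 8, 0], "jaw": 80}, {"offset": [0, 0, 0], "angular": [0, 8, 0], "jaw": 80}, {"offset": [0, 0, 0], "angular": [0, 8, 0], "jaw": 80}, {"offset": [0, 0, 0], "angular": [0, 8, 0], "jaw": 80}, {"offset": [0, 0, 0], "angular": [0, 8, 0], "jaw": 80}, {"offset": [0, 0, 0], "angular": [0, 8, 0], "jaw": 80}, {"offset": [0, 0, 0], "angular": [0, 8, 0], "jaw": 80}, {"offset": [0, 0, 0], "angular": [0, 0, 0], "jaw": 80}]'

```text
t: 7.9
tool_pos: [0.4975, 0.0166, 0.1316]
orientation: [0.695, -0.152, 0.139, -0.689]
ft_force: [0.2, -0.2, 0.4]
finger_gap: 0.799
```

```bash
python3 -c "
from h import *
need((.5727,.1240,.11),-22)
"
```

```text
t 7.9 tcp [0.4975 0.0166 0.1316] jaw -23.83 tilt [-0.0195 -0.004  -0.9998] wy needed -1.83
off now axes [ 25.8  19.7 128.8]
off in final axes [ 29.5  21.6 127.7] F [ 0.2 -0.2  0.4] gap 0.799 q7 -0.32
```

step_arm --targets '[{"offset": [8, 5, 43], "angular": [0.7, 0, -0.9], "jaw": 80}, {"offset": [8, 6, 43], "angular": [0, 0, 0], "jaw": 80}, {"offset": [8, 6, 40], "angular": [0, 0, 0], "jaw": 80}, {"offset": [0, 0, 0], "angular": [0, 0, 0], "jaw": 80}, {"offset": [0, 0, 0], "angular": [0, 0, 0], "jaw": 80}]'

```text
t: 8.4
tool_pos: [0.57, 0.1248, 0.1085]
orientation: [0.694, -0.141, 0.138, -0.692]
ft_force: [0.0, -0.7, 0.4]
finger_gap: 0.802
```

```bash
python3 -c "
from h import *
import cv2
need((.5727,.1240,.04),-24)
for P in [(.5725,.1238,.064),(.659,.191,.05)]:print(proj('wrist',P))
cv2.imwrite('pics/w6.png',grab_frame('wrist')[:,:,::-1])"
```

```text
t 8.4 tcp [0.57   0.1248 0.1085] jaw -22.75 tilt [-0.0046 -0.0016 -1.    ] wy needed 1.25
off now axes [ 3.  68.5  0.6]
off in final axes [ 2.8 68.5  0.4] F [ 0.  -0.7  0.4] gap 0.802 q7 -0.44
[325.34813889 226.99680729]
[406.56942942  87.00594931]
```

View pics/w6.png

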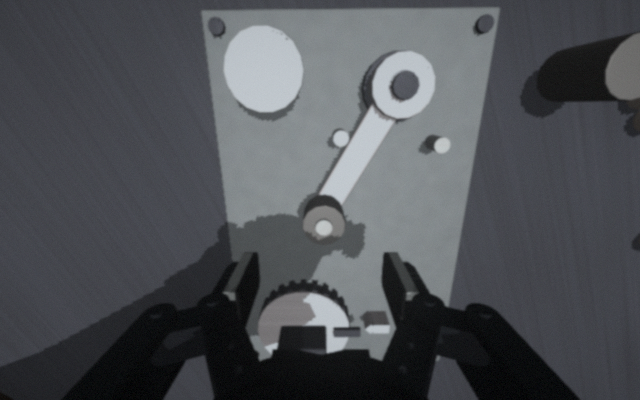

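step_arm --targets '[{"offset": [2, 20, 0], "angular": [0, 0, 0], "jaw": 75}, {"offset": [0, 20, 0], "angular": [0, 0, 0], "jaw": 75}, {"offset": [0, 15, 0], "angular": [0, 0, 0], "jaw": 75}, {"offset": [0, 8, 0], "angular": [0, 0, 0], "jaw": 75}, {"offset": [0, 0, 0], "angular": [0, 0, 0], "jaw": 75}]'

```text
t: 8.95
tool_pos: [0.5696, 0.1196, 0.0439]
orientation: [0.694, -0.14, 0.137, -0.693]
ft_force: [0.6, -0.2, -0.3]
finger_gap: 0.748
```

```bash
python3 -c "
from h import *
import cv2
need((.5727,.1240,.04),-24)
cv2.imwrite('pics/w7.png',grab_frame('wrist')[:,:,::-1])"
```

```text
t 8.95 tcp [0.5696 0.1196 0.0439] jaw -22.57 tilt [-0.005  -0.0015 -1.    ] wy needed 1.43
off now axes [1.2 3.9 5.3]
off in final axes [1.  3.9 5.3] F [ 0.6 -0.2 -0.3] gap 0.748 q7 -0.38
```

View pics/w7.png

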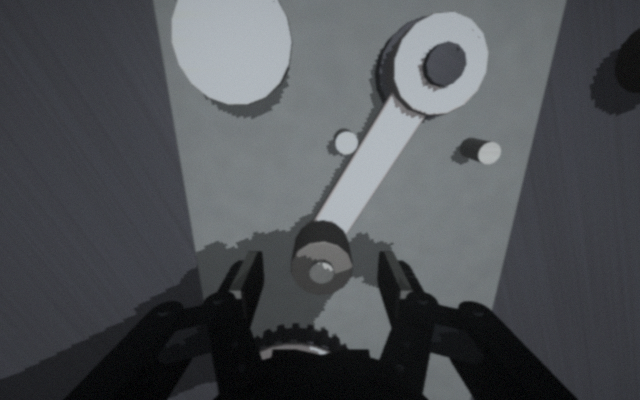

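step_arm --targets '[{"offset": [1, 2, 5], "angular": [0, 0, 0], "jaw": 65}, {"offset": [0, 1, 1], "angular": [0, 0, 0], "jaw": 55}, {"offset": [0, 0, 0], "angular": [0, 0, 0], "jaw": 25}, {"offset": [0, 0, 0], "angular": [0, 0, 0], "jaw": 25}, {"offset": [0, 0, 0], "angular": [0, 0, 0], "jaw": 25}, {"offset": [0, 0, 0], "angular": [0, 0, 0], "jaw": 25}]' --force 40

```text
t: 9.6
tool_pos: [0.5732, 0.1266, 0.0437]
orientation: [-0.693, 0.139, -0.136, 0.694]
ft_force: [-1.3, 1.3, -0.7]
finger_gap: 0.353
```

```bash
python3 -c "
from h import *
import cv2
need((.5727,.1240,.04),-24)
P=np.array([.659,.191]);d=get_obs()['tool_pos'][:2]-P;print(np.degrees(np.arctan2(d[1],d[0])),np.linalg.norm(d))
cv2.imwrite('pics/w8.png',grab_frame('wrist')[:,:,::-1])"
```

```text
t 9.6 tcp [0.5732 0.1266 0.0437] jaw -22.49 tilt [-0.0037  0.0014 -1.    ] wy needed 1.51
off now axes [ 0.5  3.7 -2.6]
off in final axes [ 0.6  3.7 -2.6] F [-1.3  1.3 -0.7] gap 0.353 q7 -0.39
-143.1075927601232 0.10723238347509469
```

View pics/w8.png

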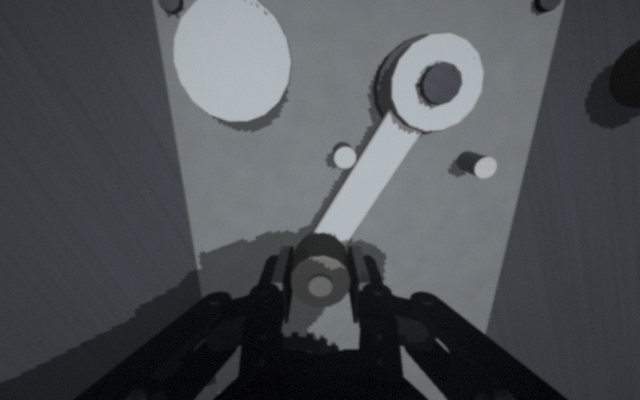

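```bash
cat > arc.py <<'E'
from h import *
import sys
t0,t1,n=map(float,sys.argv[1:4]);n=int(n)
o=get_obs();M=R.from_quat(o["orientation"]).as_matrix();P=np.array([.659,.191])
th=np.radians(np.linspace(t0,t1,n+1));pts=P+.110*np.c_[np.cos(th),np.sin(th)]
print((np.c_[np.diff(pts,axis=0),np.zeros(n)]@M*1e3).round(1))
E
python3 arc.py -142.2 -112 6
```

```text
[[ 8.6 -0.  -4.4]
 [ 8.9 -0.  -3.6]
 [ 9.2 -0.  -2.8]
 [ 9.4 -0.  -2. ]
 [ 9.6 -0.  -1.2]
 [ 9.7 -0.  -0.3]]
```

step_arm --targets '[{"offset": [8.6, 0, -4.4], "angular": [0, 0, 0], "jaw": 25}, {"offset": [9, 0, -3.6], "angular": [0, 0, 0], "jaw": 25}, {"offset": [9.2, 0, -2.8], "angular": [0, 0, 0], "jaw": 25}, {"offset": [9.4, 0, -2], "angular": [0, 0, 0], "jaw": 25}, {"offset": [9.6, 0, -1.2], "angular": [0, 0, 0], "jaw": 25}, {"offset": [0, 0, 0], "angular": [0, 0, 0], "jaw": 25}]'

```text
t: 10.25
tool_pos: [0.6108, 0.0955, 0.0436]
orientation: [-0.693, 0.14, -0.135, 0.694]
ft_force: [-4.2, 2.7, 4.5]
finger_gap: 0.356
```

```bash
python3 -c "
from h import *
import cv2
need((.658,.081,.042),-22.5)
P=np.array([.659,.191]);d=get_obs()['tool_pos'][:2]-P;print(np.degrees(np.arctan2(d[1],d[0])),np.linalg.norm(d))
cv2.imwrite('pics/w9.png',grab_frame('wrist')[:,:,::-1])"
```

```text
t 10.25 tcp [0.6108 0.0955 0.0436] jaw -22.42 tilt [-0.0078  0.0033 -1.    ] wy needed 0.08
off now axes [49.2  1.2  4.6]
off in final axes [49.2  1.6  4.6] F [-4.2  2.7  4.5] gap 0.356 q7 -0.33
-116.79974911653088 0.10695293105182464
```

View pics/w9.png

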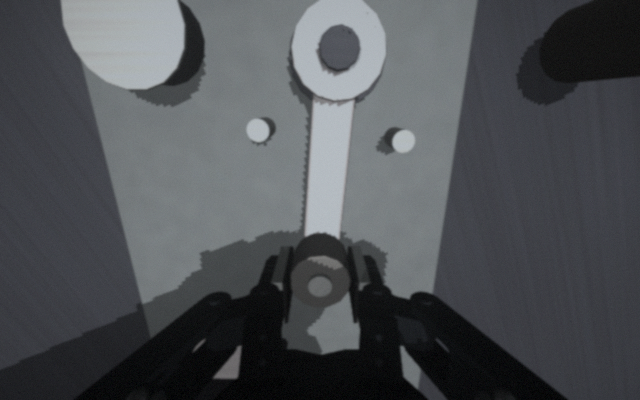

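```bash
python3 arc.py -116.8 -90.6 5
```

```text
[[10.1 -0.1 -0.3]
 [10.  -0.1  0.6]
 [ 9.9 -0.1  1.5]
 [ 9.8 -0.1  2.4]
 [ 9.5 -0.1  3.3]]
```

step_arm --targets '[{"offset": [10, 0, -0.5], "angular": [0, 0, 0], "jaw": 25}, {"offset": [10, 0, 0.5], "angular": [0, 0, 0], "jaw": 25}, {"offset": [10, 0, 1.5], "angular": [0, 0, 0], "jaw": 25}, {"offset": [9, 0, 2.3], "angular": [0, 0, 0], "jaw": 25}, {"offset": [5, 0, 1.8], "angular": [0, 0, 0], "jaw": 25}, {"offset": [0, 0, 0], "angular": [0, 0, 0], "jaw": 25}]'

```text
t: 10.9
tool_pos: [0.6496, 0.0842, 0.0436]
orientation: [-0.694, 0.143, -0.131, 0.694]
ft_force: [-7.6, 2.4, 5.8]
finger_gap: 0.362
```

```bash
python3 -c "
from h import *
import cv2
need((.658,.081,.042),-22.5)
P=np.array([.659,.191]);d=get_obs()['tool_pos'][:2]-P;print(np.degrees(np.arctan2(d[1],d[0])),np.linalg.norm(d))
cv2.imwrite('pics/w10.png',grab_frame('wrist')[:,:,::-1])"
```

```text
t 10.9 tcp [0.6496 0.0842 0.0436] jaw -22.33 tilt [-0.0176  0.0038 -0.9998] wy needed 0.17
off now axes [9.1 1.4 0.3]
off in final axes [9.  1.6 0.3] F [-7.6  2.4  5.8] gap 0.362 q7 -0.3
-95.05548649306422 0.107215472823904
```

View pics/w10.png

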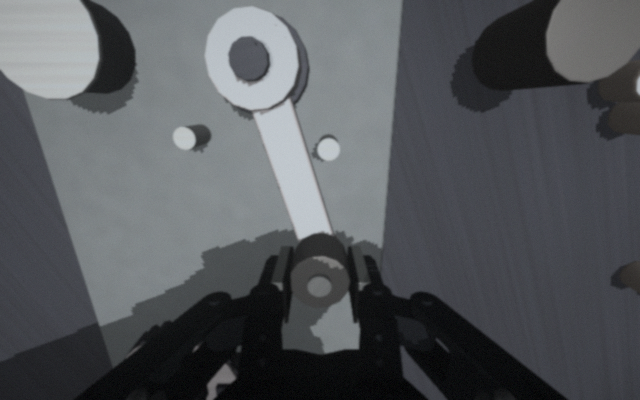

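step_arm --targets '[{"offset": [5, 0, 2], "angular": [0, 0, 0], "jaw": 25}, {"offset": [4, 0, 1.8], "angular": [0, 0, 0], "jaw": 25}, {"offset": [3, 0, 1.3], "angular": [0, 0, 0], "jaw": 25}]'

```text
t: 11.25
tool_pos: [0.6591, 0.0837, 0.0435]
orientation: [0.694, -0.145, 0.128, -0.693]
ft_force: [-9.0, 1.0, 6.7]
finger_gap: 0.355
```

```bash
python3 -c "
from h import *
need((.658,.081,.042),-22.5)
P=np.array([.659,.191]);d=get_obs()['tool_pos'][:2]-P;print(np.degrees(np.arctan2(d[1],d[0])),np.linalg.norm(d))"
```

```text
t 11.25 tcp [0.6591 0.0837 0.0435] jaw -22.33 tilt [-0.0242  0.003  -0.9997] wy needed 0.17
off now axes [ 0.   1.5 -2.9]
off in final axes [ 0.   1.5 -2.9] F [-9.   1.   6.7] gap 0.355 q7 -0.3
-89.95623550468498 0.10734189123873042
```

step_arm --targets '[{"offset": [4, 0, 1.7], "angular": [0, 0, 0], "jaw": 25}, {"offset": [4, 0, 1.7], "angular": [0, 0, 0], "jaw": 25}]'

```text
t: 11.45
tool_pos: [0.6597, 0.0837, 0.043]
orientation: [0.695, -0.151, 0.122, -0.692]
ft_force: [-20.8, 0.9, 18.0]
finger_gap: 0.359
```

```bash
python3 -c "
from h import *
import cv2
need((.658,.081,.042),-22.5)
P=np.array([.659,.191]);d=get_obs()['tool_pos'][:2]-P;print(np.degrees(np.arctan2(d[1],d[0])),np.linalg.norm(d))
for n in ('wrist','scene'):
  cv2.imwrite(f'pics/{n}11.png',grab_frame(n)[:,:,::-1])
need((.658,.081,.042),-22.5)
"
```

```text
t 11.45 tcp [0.6597 0.0837 0.043 ] jaw -22.33 tilt [-0.0414  0.0034 -0.9991] wy needed 0.17
off now axes [-0.5  1.1 -3.1]
off in final axes [-0.6  1.  -3.1] F [-20.8   0.9  18. ] gap 0.359 q7 -0.3
-89.62618167314616 0.10734054600945891
t 11.55 tcp [0.6597 0.0837 0.0431] jaw -22.32 tilt [-0.0416  0.0034 -0.9991] wy needed 0.18
off now axes [-0.5  1.1 -3.1]
off in final axes [-0.5  1.1 -3.1] F [-20.8   1.2  16.5] gap 0.356 q7 -0.3
```

View pics/wrist11.png

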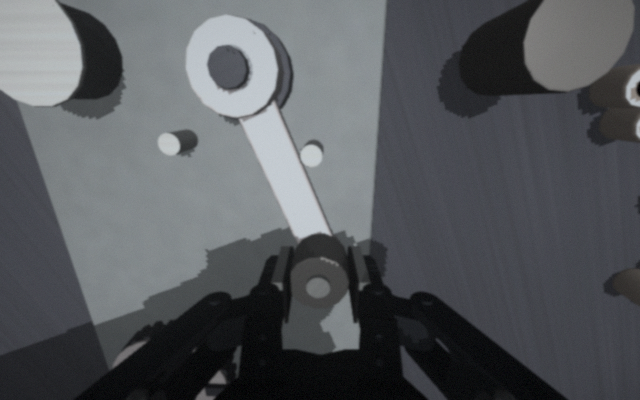

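View pics/scene11.png

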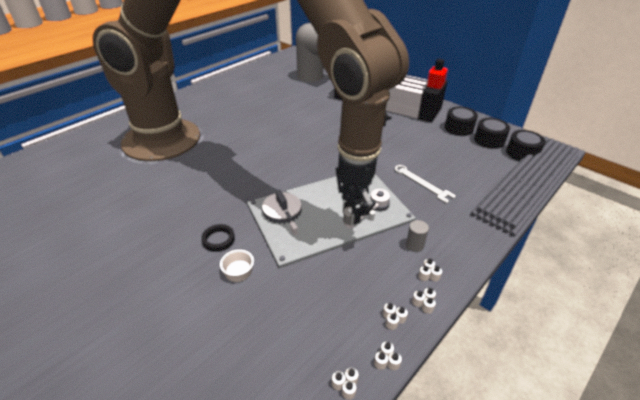

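```bash
python3 -c "
from h import *
import cv2
for i in range(8): im=grab_frame('scene')
need((.658,.081,.042),-22.5)
print(get_obs()['qd'].round(4))
cv2.imwrite('pics/s12c.png',cv2.resize(im[160:260,240:420,::-1],None,fx=4,fy=4,interpolation=cv2.INTER_CUBIC))
p=np.array([.5063,.0168]);
for a in (-22.3,):
  d=np.array([np.cos(np.radians(a)),np.sin(np.radians(a))])
  for P in((*p,.034),(*(p+.055*d),.0355),(*(p+.06*d),.032)):
    print((proj('scene',P)-[240,160])*4)
"
```

```text
t 11.95 tcp [0.6596 0.0837 0.0431] jaw -22.32 tilt [-0.0409  0.0034 -0.9992] wy needed 0.18
off now axes [-0.5  1.2 -3.1]
off in final axes [-0.5  1.1 -3.1] F [-20.3   1.4  16.5] gap 0.354 q7 -0.3
[-0.0006 -0.0005 -0.0004 -0.0007 -0.0017 -0.0014 -0.0002]
[163.07446578 176.71384426]
[198.10967065 233.88022378]
[201.74551967 244.03195131]
```

View pics/s12c.png

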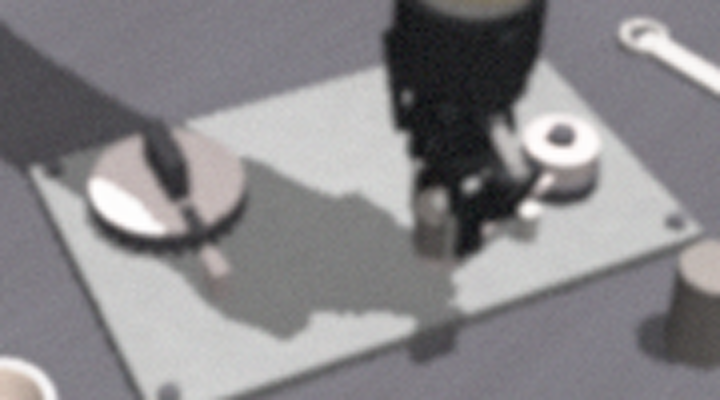

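The enlarged scene shows the pointer running straight into the wedge mark near (205,245). The roller is between the fingers, and the arm lies against its stop pin at about (528,218). The push has held steady at 20 N for 0.5 s, so I'm handing the job in.

```bash
python3 -c "
from h import *
print(job_done())
need((.658,.081,.042),-22.5)"
```

```text
the job is handed in; nothing more can be done
None
the job is handed in; nothing more can be done
```

I turned the pulley by its bar about 39° counter-clockwise and let it go. I then pinched the roller, swung the tensioner arm to its stop, and handed the job in at about 12 s, still holding it there. No verdict was reported.

**Pulley:** a wrist picture taken right after release showed the pointer in line with the wedge mark. A last scene picture showed it still pointing at the mark. The wrist camera could no longer see the pulley by then, so that final check is coarser.

**Tensioner:** by the gripper's measured position, the arm swung about 53° (0.93 rad against the 0.9 rad nominal). The pictures show the arm against its stop pin. The tool then stopped moving, and the wrist force rose from about 9 N to 20 N. For the last 0.5 s before hand-in, the force and position held steady and the fingers stayed closed around the roller.

**Disagreements:**
- The top and wrist cameras differed by 2–3 mm and about 3° on the bar before the grasp. I took a value in between, and the grasp was clean.
- At the end the tool is tilted about 2.4° and feels about 16 N of upward force, which I did not explain.

**Other things on the bench:** the arm touched none of them as far as I know, and those I could see in the last pictures looked unmoved. I did not measure their positions again.

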